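# Restock the condiment turntable from its carton

## Task

Restock the condiment turntable: first fold both half-open flaps of the shipping carton right back, well past upright, then take out the steel shaker and set it down gently, not dropping it, upright and wholly on the one empty round pad of the turntable. The turntable runs very freely and already faces the way the servers want it, so leave it facing that way and do not disturb the condiments standing on it.

Things in the scene. Friction and masses are not known exactly. Their poses are not given: they have to be found in the camera images.
- carton: Fixed brown cardboard carton, 220 (its x) x 170 (its y) x 125 mm high, walls and floor 4 mm. Origin at the centre of its underside on the table, z up. Its two short flaps already hang folded down outside its x ends (they reach 30 mm out); its two long flaps are flap_a and flap_b. Otherwise it holds only the shaker
- flap_a (a joint): Long flap hinged along the top of the carton's +y wall (hinge line along the carton's x, 85 mm from its centre and 127 mm above the table). Light board 216 mm long, 84 mm wide, 4 mm thick. 0 rad = shut flat towards the middle of the carton, 1.57 = upright, up to 2.8 = folded back outside. Starts half open at 0.8 to 1.15. The crease is stiff enough to stay where it is left; pushing its free edge outward takes about 0.5 N
- flap_b (a joint): The same flap on the carton's -y wall; same joint values
- flap_a_edge (a point): Middle of the free edge of flap_a, 84 mm from its hinge
- flap_b_edge (a point): Middle of the free edge of flap_b, 84 mm from its hinge
- shaker: Full stainless steel shaker: plain upright cylinder 54 mm in diameter with a screwed dome lid of 55 mm, 112 mm high over all, about 0.24 kg. Stands upright on the carton's floor (4 mm above the table), within 15 mm of its middle. Origin at the centre of its underside, z up along its axis
- turntable: Fixed round base of the turntable, with the disc that it carries; origin at the centre of its underside on the table, on the disc's axis
- disc (a joint): Turn of the turntable's disc about its upright axis, rad, counter-clockwise from above, 0 at the start. The disc is beech, 310 mm in diameter, its flat top 30 mm above the table; it turns on a free bearing at the slightest sideways push (about 0.05 N at a pad)
- disc_centre (a point): Centre of the disc's top face
- pad (a point): Centre of the empty pad, at the level of the disc's top: a flat black rubber circle 78 mm in diameter, inlaid flush, 105 mm from the disc's centre. Five such pads lie evenly round the disc, 123 mm apart; the other four are occupied. Turns with the disc
- squeeze: Squeeze bottle with a pointed tip standing on another pad of the disc, 54 mm in diameter, 165 mm high; origin at the centre of its underside, z up
- mill: Wooden pepper mill on another pad, 54 mm in diameter, 136 mm high; origin at the centre of its underside, z up
- jar: Glass jar with a metal lid on another pad, 64 mm in diameter, 95 mm high; origin at the centre of its underside, z up
- ramekin: White china ramekin on another pad, 72 mm in diameter, 42 mm high; origin at the centre of its underside, z up
There are look-alikes about, which are no part of the job. What is shaped like the shaker but green or purple is not meant.

How it is judged:
By the outcome, as a careful person would: the job done as asked, in the order asked, and still so for the second after the job is handed in, with the robot touching nothing.
It also fails if it takes over 58 s, if anything falls off the work surface, if the arm or the gripper's body presses on something with over 40 N, if the wrist force passes 120 N, or if a joint passes its speed limit or range.

## Robot

A 6-joint arm with a two-finger parallel gripper is mounted at the origin on the work surface. World frame = base frame: x ahead of the robot, y to its left, z up, the work surface at z = 0. Lengths are in m, angles in degrees, forces in N, time in s.
With the tool pointing down it reaches from about 0.325 to 0.775 m from the base axis. Payload 5.5 kg.
Tool frame: the origin (TCP) lies at the centre of the arm's flange, where the gripper is bolted on; the fingertips stand 182 mm ahead of it and the grasp point (between the pads) lies 163 mm ahead of it; z points along the fingers, y is the line along which they close (so a half turn about z gives the same grasp; the last joint's range is limited). The gripper opens to 88 mm and grips with 3 to 60 N. Pads are 20 mm wide; open, the fingers measure 115 mm over their backs; the gripper's body (75 mm by 178 mm) begins 61 mm behind the grasp point.
Start: joints at [67.454, 5.22, 70.514, -0, 104.267, -3.249], TCP at [0.198, 0.566, 0.405] pointing down, gripper open.
Joint ranges: [-164.24, 164.24], [-49.07, 125.15], [9.68, 141.18], [-86.29, 266.29], [3.28, 154.24], [-151.56, 151.56]. Speed limits (degrees/s): [147.25, 147.25, 172.46, 180, 180, 180].

## Interface

Orientations are given as [roll, pitch, yaw] about the fixed x, y, z axes, in that order (R = Rz(yaw) Ry(pitch) Rx(roll)).
In Python, from station import r gives the robot as it stands. The module is installed in compiled form; this text tells all that it offers. Calls block until the motion is done:
- r.reach(position, orientation): joint-space move of the TCP to a pose.
- r.servo_line(position, rotation=None, speed=0.15): straight line of the TCP; rotation=None keeps the orientation; speed is the mean speed in m/s.
- r.move_joints(angles): joint-space move.
- r.let_go() and r.grab(squeeze=None): open the fingers fully, or close them until they stop; squeeze is the grip in N (None keeps the last).
- r.wait(seconds).
- r.inverse_kinematics(position, orientation): joint angles nearest the present ones, or None.
- r.sense(): the state.
- r.snapshot(name): name is "side" or "top" or "wrist"; returns a dict with "frame" (420x560x3 uint8, red, green, blue), "fx", "fy", "cx", "cy" (pixels), "R" (3x3) and "t" (3): a world point X has camera coordinates R X + t. Camera axes: x right, y down, z forward; pixel columns grow to the right and rows downward; lengths in m; the calibration is good to about 2 mm. The wrist camera is an equidistant fisheye: a pixel r from the principal point sees the ray r / f radians off the axis. A picture is of the moment at which its call begins. There is no depth.
A pose or a line that the arm cannot do raises r.IKError and nothing moves.
- r.hand_in(): hands the job in; it is judged then, once.
The state is a dict: "clock": time; "joints": joint angles; "joint_vel": joint speeds; "joint_torque": joint torques, N m; "tcp_pos": TCP position; "orientation": TCP orientation; "contact_force": force on the tool from outside, world axes, zero at the start; "torque": the same for the moment, N m; "opening": finger opening in m; "gripper_force": force on a finger pad.
Only numpy, scipy, OpenCV 4.12 (cv2) and the standard library are available. Lean on these libraries where they do the work, as an engineer would, in place of code of your own. Each camera call takes 0.05 s, during which the arm holds its last target. There are 200 camera calls.

## Working session

There is one attempt and no reset: what is moved stays moved. The work goes in short steps, each a Python script; the robot and the scene stay as the last script left them, time stands still between calls to the robot, and variables do not carry over. Pictures are saved under pics/ and viewed, at most 10 in all, crops included, and the job is handed in when it is done.

```bash
mkdir -p pics; python3 - <<'E'
from station import r
import cv2,numpy as np
np.set_printoptions(precision=4,suppress=True)
for n in ["side","top"]:
    s=r.snapshot(n); cv2.imwrite(f"pics/{n}0.png",s["frame"][:,:,::-1])
    R=np.array(s["R"]);t=np.array(s["t"]);print(n,s["fx"],s["fy"],s["cx"],s["cy"],-R.T@t);print(R)
st=r.sense();print(st["clock"],st["orientation"],st["opening"],st["contact_force"])
E
```

```text
side 382.1892820437455 382.1892820437455 283.8500873068841 207.39876993977467 [ 0.3404 -0.6597  0.9599]
[[ 0.9644 -0.2642  0.011 ]
 [-0.1914 -0.7259 -0.6606]
 [ 0.1825  0.635  -0.7507]]
top 471.6436018845101 471.6436018845101 272.4904636455759 207.244116181931 [0.3675 0.0731 1.241 ]
[[ 0.0226 -0.9997 -0.0014]
 [-0.9882 -0.0221 -0.1516]
 [ 0.1515  0.0048 -0.9884]]
0.1 [-179.9034   -0.0077  160.7065] 0.08796542844529606 [-0.1678  0.6041 -0.1741]
```

View pics/top0.png

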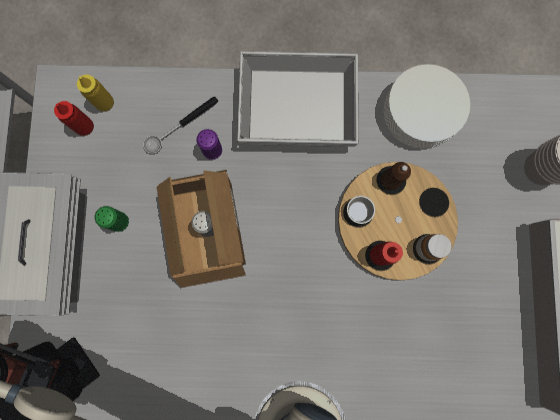

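View pics/side0.png

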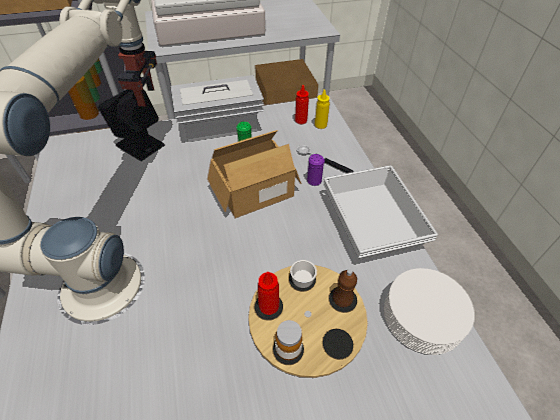

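The top view shows the carton at about (203,230), with the steel, dotted-lid shaker inside at (202,222). The look-alikes are green at (111,218) and purple at (209,144). The turntable is at (398,220) and its empty black pad at (434,202). Only the one in the carton fits the task: it is steel-coloured and inside the carton. I'll confirm this in an enlarged crop.

```bash
cat > h.py <<'E'
import cv2,numpy as np
np.set_printoptions(precision=4,suppress=True)
def ray(s,u,v):
    R=np.array(s["R"]);t=np.array(s["t"])
    return -R.T@t, R.T@np.array([(u-s["cx"])/s["fx"],(v-s["cy"])/s["fy"],1])
def onz(s,u,v,z):
    o,d=ray(s,u,v); return o+d*(z-o[2])/d[2]
def proj(s,X):
    c=np.array(s["R"])@np.array(X)+np.array(s["t"]); return np.array([s["fx"]*c[0]/c[2]+s["cx"],s["fy"]*c[1]/c[2]+s["cy"]])
E
python3 - <<'E'
from h import *
from station import r
s=r.snapshot("top");f=s["frame"][:,:,::-1]; q=r.snapshot("side")
c=cv2.resize(f[160:295,145:260],None,fx=4,fy=4,interpolation=cv2.INTER_CUBIC)
d=cv2.resize(q["frame"][120:220,200:305,::-1],None,fx=3,fy=3,interpolation=cv2.INTER_CUBIC)
out=np.zeros((540,460+315,3),np.uint8);out[:,:460]=c;out[:300,460:]=d
cv2.imwrite("pics/crop.png",out)
# disc: beech mask; pad: dark
hsv=cv2.cvtColor(f,cv2.COLOR_BGR2HSV)
m=cv2.inRange(hsv,(8,60,110),(28,255,255));m[:,:325]=0
m=cv2.morphologyEx(m,cv2.MORPH_CLOSE,np.ones((25,25)))
k=max(cv2.findContours(m,0,1)[0],key=cv2.contourArea);
P=np.array([onz(s,*p[0],0.03)[:2] for p in cv2.convexHull(k)],np.float32)
print("disc",cv2.minEnclosingCircle(P), P.min(0),P.max(0))
m=cv2.inRange(f,(0,0,0),(50,50,50));n,l,st,ce=cv2.connectedComponentsWithStats(m)
for i in range(1,n):
    if st[i,4]>60 and ce[i][0]>330 and ce[i][0]<470: print(ce[i],st[i],onz(s,*ce[i],0.03))
m=cv2.inRange(q["frame"],(0,0,0),(50,50,50));n,l,st,ce=cv2.connectedComponentsWithStats(m)
for i in range(1,n):
    if st[i,4]>60 and 310<ce[i][0]<380 and ce[i][1]>240: print("side",ce[i],st[i],onz(q,*ce[i],0.03))
E
```

```text
disc ((0.528755247592926, -0.24570752680301666), 0.1543615460395813) [ 0.3759 -0.399 ] [ 0.6811 -0.0937]
[390.0336 179.8372] [377 163  29  31 596] [ 0.6327 -0.2273  0.03  ]
[433.7141 201.7125] [420 188  29  29 640] [ 0.5771 -0.3399  0.03  ]
[350.3871 217.8548] [343 201  26  26 124] [ 0.5299 -0.1232  0.03  ]
[419.6066 251.5656] [413 235  24  29 122] [ 0.4469 -0.3001  0.03  ]
[374.3207 257.    ] [365 241  27  29 237] [ 0.4304 -0.1841  0.03  ]
side [341.094  300.6667] [329 286  28  26 234] [ 0.6268 -0.2324  0.03  ]
side [337.5088 343.4753] [323 329  30  30 627] [ 0.5764 -0.339   0.03  ]
```

View pics/crop.png

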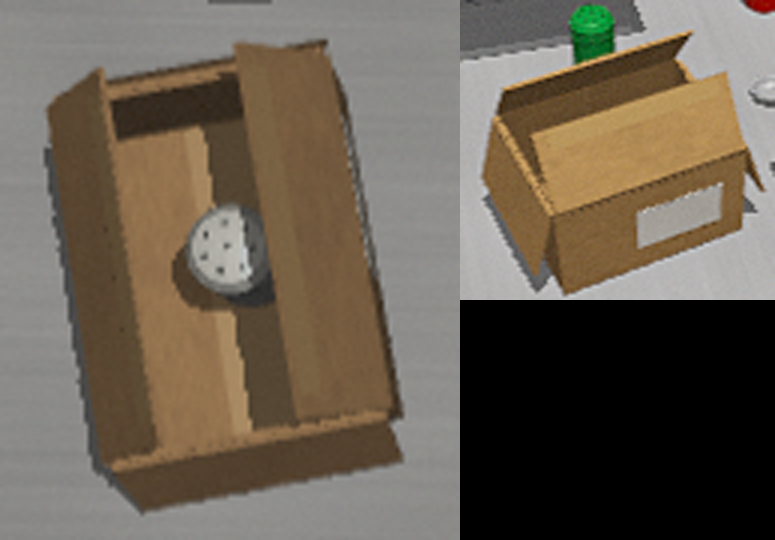

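The crop shows the steel shaker's pale, dotted dome inside the carton at crop (228,250), which is top-view pixel (202,222). Both flaps lean inward. Their free edges run (100,70)-(155,455) and (235,45)-(297,420) in the crop.

```bash
python3 - <<'E'
from h import *
from station import r
s=r.snapshot("top");q=r.snapshot("side")
T=lambda p:(p[0]/4+145,p[1]/4+160)
c=[onz(s,*T(p),0.127)[:2] for p in [(48,105),(330,50),(397,415),(108,465)]]
for i in range(4): print(c[i],np.linalg.norm(c[i]-c[(i+1)%4]))
C=np.mean(c,0);ax=(c[0]+c[1]-c[2]-c[3]);yaw=np.arctan2(ax[1],ax[0]);print("C",C,np.degrees(yaw))
ux=np.array([np.cos(yaw),np.sin(yaw)]);uy=np.array([-ux[1],ux[0]])
for nm,sg,e in [("a",1,[(100,70),(155,455)]),("b",-1,[(235,45),(297,420)])]:
    best=min(np.linspace(.6,1.4,161),key=lambda a:abs(sg*np.mean([uy@(onz(s,*T(p),.127+.084*np.sin(a))[:2]-C) for p in e])-(.085-.084*np.cos(a))))
    print(nm,best)
print("shaker",onz(s,*T((228,250)),.113), (onz(s,*T((228,250)),.113)[:2]-C)@np.c_[ux,uy])
for x,y in [(-.11,-.085),(.11,-.085),(-.11,.085)]: print("side chk",proj(q,[*(C+x*ux+y*uy),.127]), "crop",(proj(q,[*(C+x*ux+y*uy),.127])-[200,120])*3+[460,0])
print(r.sense()["clock"])
E
```

```text
[0.5832 0.3576] 0.1725630593134527
[0.6208 0.1892] 0.223206975592618
[0.4027 0.1417] 0.17114027318032862
[0.3699 0.3097] 0.21862052993506928
C [0.4941 0.2495] 12.455471355351897
a 1.0299999999999998
b 0.95
shaker [0.4995 0.2475 0.113 ] [ 0.0048 -0.0032]
side chk [230.895  192.5056] crop [552.685  217.5167]
side chk [295.0905 169.6057] crop [745.2714 148.817 ]
side chk [210.7784 158.8572] crop [492.3353 116.5716]
0.3
```

```bash
cat >> h.py <<'E'
C=np.array([.4941,.2495]);yaw=np.radians(12.5)
ux=np.array([np.cos(yaw),np.sin(yaw)]);uy=np.array([-ux[1],ux[0]])
def tip(x,y,z): return [*(C+x*ux+y*uy),z+.182]
E
python3 - <<'E'
from h import *
from station import r
o=[180,0,102.5]
r.grab(5)
r.reach(tip(0,0,.28),o)
r.servo_line(tip(0,0.002,.165),speed=.12)
for sg in (1,-1):
    for y,z in [(.09,.165),(.137,.154)]:
        r.servo_line(tip(0,sg*y,z),speed=.08); print(sg,y,r.sense()["contact_force"])
    r.servo_line(tip(0,sg*.09,.175),speed=.12)
    if sg==1: r.servo_line(tip(0,0,.165),speed=.12)
r.servo_line(tip(0,0,.24),speed=.15)
s=r.snapshot("wrist");q=r.snapshot("side")
cv2.imwrite("pics/w1.png",np.vstack([np.hstack([s["frame"],q["frame"]])])[:,:,::-1][:, :] if 0 else cv2.resize(np.hstack([s["frame"],q["frame"][80:,:300].copy() if 0 else q["frame"]]),(800,300))[:,:,::-1])
print(r.sense()["clock"],r.sense()["tcp_pos"])
E
```

```text
1 0.09 [ 0.0318  0.1816 -0.6769]
1 0.137 [0.5321 0.8205 0.0141]
-1 0.09 [-0.1601  0.1409  0.3582]
-1 0.137 [-0.164  -0.1568  0.2683]
11.4333 [0.4943 0.2488 0.421 ]
```

View pics/w1.png

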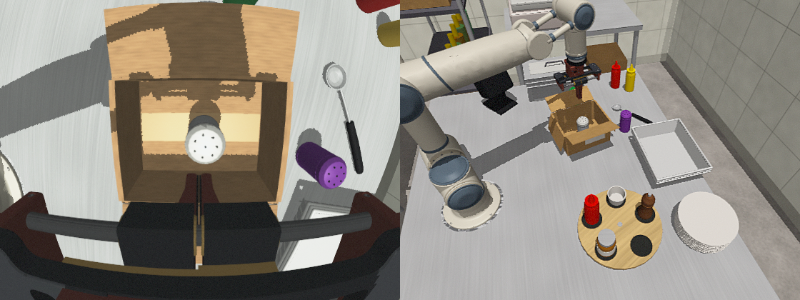

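The wrist view shows the far flap folded back and the shaker dome at wrist pixel (288,202). The side view shows the near flap folded outward. I'll refine the shaker's position from the wrist and top views, and check the flap angles from the top once the arm is clear.

```bash
python3 - <<'E'
from h import *
from station import r
r.let_go()
s=r.snapshot("wrist");f=s["frame"]
R=np.array(s["R"]);t=np.array(s["t"])
hsv=cv2.cvtColor(f,cv2.COLOR_RGB2HSV)
m=cv2.inRange(hsv,(0,0,110),(180,50,255));m[:150]=0;m[250:]=0;m[:,:240]=0;m[:,340:]=0
m=cv2.morphologyEx(m,cv2.MORPH_CLOSE,np.ones((7,7)))
k=max(cv2.findContours(m,0,1)[0],key=cv2.contourArea);(u,v),rad=cv2.minEnclosingCircle(k);print(u,v,rad,cv2.boundingRect(k))
def fe(u,v,z):
    p=np.array([(u-s["cx"])/s["fx"],(v-s["cy"])/s["fy"]]);th=np.linalg.norm(p)
    d=R.T@np.array([*(p/th*np.sin(th)),np.cos(th)]);o=-R.T@t
    return o+d*(z-o[2])/d[2]
for z in (.105,.113): print(fe(u,v,z))
print(fe(288,202,.108), "cam",-R.T@t)
q=r.snapshot("side");a=cv2.resize(q["frame"][110:210,200:320],None,fx=3,fy=3,interpolation=2);b=cv2.resize(f[150:260,210:370],None,fx=2.72,fy=2.72)[:300]
cv2.imwrite("pics/c2.png",np.hstack([a[:299],b[:299]])[:,:,::-1])
h=cv2.cvtColor(q["frame"],cv2.COLOR_RGB2HSV)
E
```

```text
285.5 201.0 29.449207305908203 (258, 174, 57, 56)
[0.5019 0.2505 0.105 ]
[0.5012 0.2524 0.113 ]
[0.5041 0.2508 0.108 ] cam [0.4781 0.3239 0.4026]
```

View pics/c2.png

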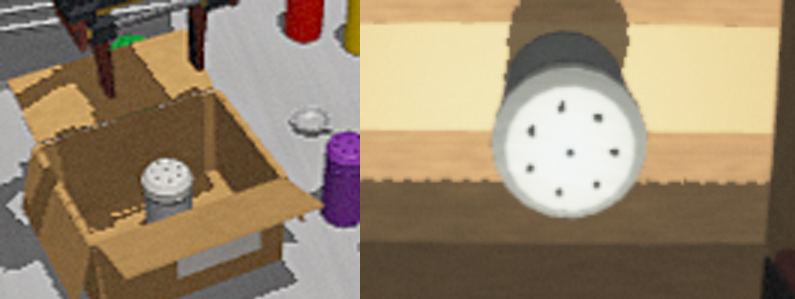

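Both flaps lie well outward in the side crop, and the shaker stands upright in the carton. Next I grasp it.

```bash
python3 - <<'E'
from h import *
from station import r
x,y=.5005,.2495
r.servo_line([x,y,.42],[180,0,102.5],speed=.1)
r.servo_line([x,y,.245],speed=.1)
print(r.sense()["contact_force"])
r.grab(25); st=r.sense();print(st["opening"],st["gripper_force"],st["contact_force"],st["tcp_pos"])
r.servo_line([x,y,.46],speed=.1)
st=r.sense();print(st["opening"],st["contact_force"],st["torque"],st["clock"])
# fetch pose above pad, high
r.reach([.577,-.3395,.46],[180,0,27.1])
st=r.sense();print(st["opening"],st["tcp_pos"],st["orientation"],st["clock"])
s=r.snapshot("top");q=r.snapshot("side")
a=cv2.resize(s["frame"][150:300,130:330],(400,300));b=cv2.resize(q["frame"][220:380,220:430],(400,300))
cv2.imwrite("pics/c3.png",np.hstack([a,b])[:,:,::-1])
m=cv2.inRange(q["frame"],(0,0,0),(50,50,50));n,l,stt,ce=cv2.connectedComponentsWithStats(m)
for i in range(1,n):
    if stt[i,4]>60 and 310<ce[i][0]<380 and ce[i][1]>240: print("side",ce[i],stt[i],onz(q,*ce[i],0.03))
E
```

```text
[-0.6943  0.3515  0.2778]
0.05405648856475283 24.95507387939142 [ 0.9243  0.722  -0.3087] [0.5006 0.2495 0.2451]
0.0542851293242951 [ 0.1673 -1.43   -2.4925] [-0.0425  0.0578 -0.0288] 17.9833
0.053763875415799495 [ 0.5775 -0.3383  0.4603] [179.9943  -0.0257  27.2168] 20.1167
side [351.4819 255.0383] [ 315  222   98   85 1411] [ 0.709  -0.1027  0.03  ]
side [334.687  292.5649] [329 272  16  37 131] [ 0.6186 -0.2052  0.03  ]
side [366.3699 294.2603] [361 287  12  14  73] [ 0.6999 -0.2323  0.03  ]
side [337.574 342.97 ] [323 329  30  30 601] [ 0.577  -0.3379  0.03  ]
```

View pics/c3.png

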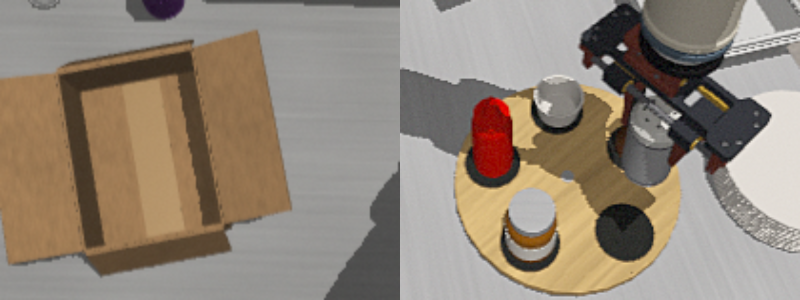

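The top view shows both flaps folded flat outward and the carton empty. The side view shows the shaker upright in the fingers and the pad still at (0.577,-0.338), so the disc hasn't turned. Lower slowly until the force shows contact.

```bash
python3 - <<'E'
from h import *
from station import r
x,y=.577,-.3385
r.servo_line([x,y,.285],speed=.1)
r.servo_line([x,y,.276],speed=.02); r.wait(.3)
b=np.mean([(r.wait(.04),r.sense()["contact_force"])[1] for _ in range(6)],0);print("base",b)
z=.276
while z>.2675:
    z-=.0007; r.servo_line([x,y,z],speed=.01); r.wait(.08)
    f=np.mean([(r.wait(.02),r.sense()["contact_force"])[1] for _ in range(4)],0)-b; print(round(z,4),f)
    if f[2]>1.2: break
print(r.sense()["clock"],r.sense()["tcp_pos"])
E
```

```text
base [-0.1416  0.1672 -2.1677]
0.2753 [-0.6554 -0.3456 -0.3357]
0.2746 [ 0.0636 -0.5551 -0.6264]
0.2739 [ 0.0905 -0.221  -0.3899]
0.2732 [-0.1032  0.0393 -0.1729]
0.2725 [ 0.1077 -0.1109  0.3757]
0.2718 [ 0.35   -0.0559 -0.3992]
0.2711 [ 0.5205 -0.0938  0.1057]
0.2704 [-0.7843  0.0548  4.3507]
26.4667 [ 0.5771 -0.3385  0.2711]
```

```bash
python3 - <<'E'
from h import *
from station import r
r.let_go(); r.wait(.2); print(r.sense()["opening"],r.sense()["contact_force"])
r.servo_line([.577,-.3385,.46],speed=.12)
r.reach([.45,.0,.46],[180,0,60]); r.wait(.3)
s=r.snapshot("top");q=r.snapshot("side")
a=cv2.resize(s["frame"][150:290,325:475],(400,373));b=cv2.resize(q["frame"][250:390,235:385],(400,373))
cv2.imwrite("pics/c4.png",np.hstack([a,b])[:,:,::-1])
# disc turn: ramekin, jar base pads vs start
f=s["frame"]; o=cv2.imread("pics/top0.png")[:,:,::-1]; d=np.abs(f.astype(int)-o).max(2)[165:280,335:460]; print("changed px outside pad",(d>40).sum())
o=cv2.imread("pics/side0.png")[:,:,::-1];d=(np.abs(q["frame"].astype(int)-o).max(2)>40)[260:375,245:370];print(d.sum());cv2.imwrite("pics/d.png",d*255)
print(r.sense()["clock"])
E
```

```text
0.08770633168374813 [0.1106 0.5168 0.6727]
changed px outside pad 2743
830
30.8583[ WARN:0@2.223] global loadsave.cpp:1063 imwrite_ Unsupported depth image for selected encoder is fallbacked to CV_8U.
```

View pics/c4.png

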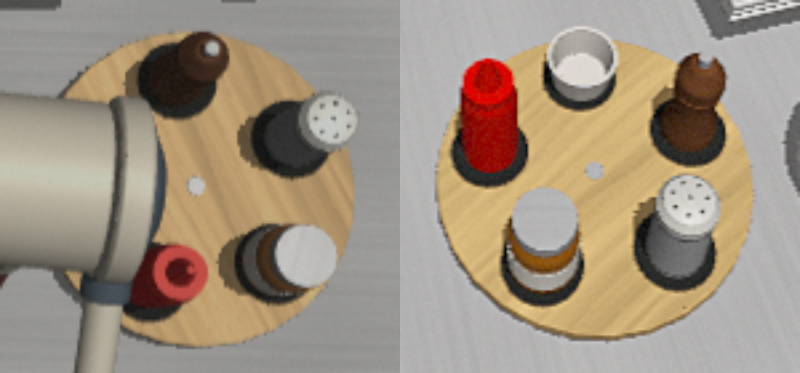

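The side crop shows the shaker upright and wholly on the pad at (677,240), with all four condiments standing. I'll run one numeric check that the disc hasn't turned, then hand in.

```bash
python3 - <<'E'
from h import *
from station import r
q=r.snapshot("side")["frame"]; o=cv2.imread("pics/side0.png")[:,:,::-1]
g=lambda f,b:np.float32(cv2.cvtColor(np.ascontiguousarray(f),cv2.COLOR_RGB2GRAY)[b])
for n,b in dict(jar=np.s_[315:370,268:310],mill=np.s_[262:314,325:362],ramekin=np.s_[255:295,285:322],squeeze=np.s_[265:325,248:288]).items():
    print(n,cv2.phaseCorrelate(g(o,b),g(q,b)),(np.abs(g(o,b)-g(q,b))>30).sum())
E
```

```text
jar ((0.5698204871128176, -0.037380305934664904), 1.021599956618415) 17
mill ((-0.0020632156404687407, -0.08238578864574819), 0.9962508345091784) 6
ramekin ((-0.028435962885829724, -0.06419051091340933), 1.0107547730579973) 11
squeeze ((0.017495031601193034, -0.030655592465858916), 0.9899930105606715) 8
```

```bash
python3 -c "
from station import r
print(r.hand_in())"
```

```text
the job is handed in; nothing more can be done
None
```

I handed the job in at about 31 s on the robot's clock: both flaps are folded well back, the steel shaker stands upright on the empty pad, and I saw no sign that the disc turned (a 0.6-pixel offset at the jar is probably the shaker or its shadow).

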